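# Push the stuck cedar plug out of the wardrobe scent holder

### The arm

A 7-joint arm with a two-finger parallel gripper is mounted at the origin on the work surface. World frame = base frame: x ahead of the robot, y to its left, z up, the work surface at z = 0. Lengths are in m, angles in degrees, forces in N, time in s.
With the tool pointing down it reaches from about 0.425 to 0.875 m from the base axis. Payload 4.7 kg.
Tool frame: the origin (TCP) lies on the centre line of the jaws, within the pads' length; the fingertips stand 25 mm ahead of it and the grasp point (between the pads) lies 6 mm ahead of it; z points along the fingers, y is the direction in which the jaws open and shut (so a half turn about z gives the same grasp; the last joint's range is limited). The gripper opens to 87 mm and grips with 3 to 60 N. Pads are 19 mm wide; open, the fingers measure 117 mm over their backs; the gripper's body (75 mm by 190 mm) begins 51 mm behind the grasp point.
Start: joints at [65.266, 18.392, -4.016, 83.108, 1.295, 78.541, -3.26], TCP at [0.28, -0.587, 0.248] pointing down, gripper open.
Joint ranges: [-163.93, 163.93], [-17.29, 119.83], [-79.2, 71.16], [3.27, 140.29], [-89.18, 269.18], [5.43, 117.66], [-154.24, 154.24]. Speed limits (degrees/s): [147.25, 147.25, 180, 180, 180, 180, 180].

### API

Orientations are given as [roll, pitch, yaw] about the fixed x, y, z axes, in that order (R = Rz(yaw) Ry(pitch) Rx(roll)).
In Python, from cell import env gives the robot as it stands.
- The arm moves only by the shell command python3 -m creep 'ROWS' [OPENING] [FORCE]. ROWS is JSON, a list of rows, each an object of numbers: "tx", "ty", "tz": the shift along the tool's x, y, z in m; "rx", "ry", "rz": the turn, a rotation vector about the tool's x, y, z in degrees. In form: [{"tx": .., "ty": .., "tz": .., "rx": .., "ry": .., "rz": ..}, ...]. A call has 1 to 20 rows; each row shifts and turns the commanded pose from where the row before left it, along the tool's axes as they then stand; what a row does not reach is not made up. A row lasts 1/8 s, in which the tool goes at most 62.5 mm and 10.7 degrees, less where a joint would pass 70% of its speed; a pose out of reach is approached as far as the arm can. A call is refused whole if a number of a shift passes 0.0625 or a number of a turn 10.7, either way. A call with a gripper value outside its range is refused whole. OPENING is the finger opening in m, from 0 to 0.087, set as the call begins (- or left out, the last holds). The fingers move at their own pace and stop on an object; FORCE is the grip in N (left out, the last holds). Time passes only in rows, so rows that do not move let the fingers close. It gives the time, the measured TCP pose, the force and the opening at its end, in the units of the state.
- env.get_obs(): the state, without advancing time (a new reading comes with each control period).
- env.read_camera(name): name is "scene" or "top" or "wrist"; returns a dict with "pixels" (400x640x3 uint8, red, green, blue), "intrinsics" (3x3 intrinsics, pixels), "R" (3x3) and "t" (3): a world point X has camera coordinates R X + t. Camera axes: x right, y down, z forward; pixel columns grow to the right and rows downward; lengths in m; the calibration is good to about 2 mm. A picture is of the moment at which its call begins. There is no depth.
- env.sign_off(): hands the job in, once; it reports no verdict.
The state is a dict: "time_s": time; "qpos": joint angles; "joint_velocities": joint speeds; "effort": joint torques, N m; "tool_pos": TCP position; "tool_rot": TCP orientation; "force": force on the tool from outside, world axes, zero at the start; "wrist_torque": the same for the moment, N m; "grip_width": finger opening in m.
Only numpy, scipy, OpenCV 4.12 (cv2) and the standard library are available. Lean on these libraries where they do the work, as an engineer would, in place of code of your own. Each camera call takes 0.05 s, during which the arm holds its last target.

### The job

The old cedar plug is stuck inside the square wooden scent holder on the wardrobe ledge. Pick up the long bamboo stick, push it into the open end of the holder farther from the white bowl so that the plug comes out of the other end and drops into the bowl, then draw the stick out and lay it flat on the bare ledge. Leave the bowl upright where it stands and do not disturb the other things on the ledge.

Things in the scene. Friction and masses are not known exactly. Their poses are not given: they have to be found in the camera images.
- stick_center (a point): The long bamboo stick: a square bar 250 mm long, 16 x 16 mm in section, about 40 g, lying flat on the ledge. This point is its centre, half-way up (8 mm above the ledge). x runs along its length (both ends are alike), z up. A like piece only 70 mm long, too short to use, lies elsewhere on the ledge.
- bore (a point): Scent holder: a level square wooden sleeve on a fixed foot 64 mm wide. Bore 34 x 34 mm, 80 mm long, open at both ends; walls 7 mm, a 12 mm slot along the top. Point: middle of the bore, on its axis, 73 mm above the ledge. x runs along the bore towards the bowl, z up: stick in at x = -40 mm, plug out at x = +40 mm. A spring nub mid-way in one side wall clamps the plug and stands up to 3.5 mm into the bore.
- plug_center (a point): The dark cedar plug, a block 36 mm long, 32 x 32 mm in section, about 25 g, inside the sleeve; it takes about 4 to 8 N to slide. This point is its centre; x runs along the bore, z up.
- bowl: The white ceramic trinket bowl standing loose on the ledge below the outlet end of the holder: 130 mm across the rim, 40 mm high, about 300 g. The origin is the centre of its underside, z up.
Mind the look-alikes: they are no part of the job. Of the things that look like the bowl, take the one that is nearest to the robot's base at the start.

How it is judged:
By the outcome, as a careful person would: the job done as asked, in the order asked, and still so for the second after the job is handed in, with the robot touching nothing.
It also fails if it takes over 51 s, if anything falls off the work surface, if the arm or the gripper's body presses on something with over 40 N, if the wrist force passes 120 N, or if a joint passes its speed limit or range.

## Working session

There is one attempt and no reset: what is moved stays moved. The work goes in short steps, Python scripts to look and compute and a shell command to move; the robot and the scene stay as the last step left them, time stands still between calls to the robot, and variables do not carry over. Pictures are saved under pics/ and viewed, and the job is handed in when it is done.

```bash
ls; mkdir -p pics
python3 - <<'E'
from cell import env
import cv2
o=env.get_obs()
print({k:o[k] for k in o})
for n in ["scene","top","wrist"]:
    c=env.read_camera(n)
    cv2.imwrite(f"pics/{n}0.png",c["pixels"][:,:,::-1])
    print(n,c["intrinsics"],c["R"],c["t"])
E
```

```text
pics
{'time_s': 0.0, 'qpos': array([65.26531442, 18.44083186, -4.01619987, 83.17812662,  1.29504056,
       78.54259526, -3.25918411]), 'joint_velocities': array([ 0.04190901,  0.0632628 , -0.00255595,  0.12196749, -0.03390845,
       -0.11811893, -0.09241061]), 'effort': array([-4.82697978e-04, -4.91293001e+01, -4.04104041e-01, -3.12528241e+01,
       -6.39620307e-02,  4.38182498e-02,  1.82940507e-04]), 'tool_pos': array([ 0.27999496, -0.58600101,  0.24641325]), 'tool_rot': array([-1.79883703e+02,  5.83640346e-03,  2.55459710e+01]), 'force': array([-0.12988421, -0.36769902,  0.20816809]), 'wrist_torque': array([-0.02202127,  0.03380461,  0.02122963]), 'grip_width': 0.0870478838383168}
scene [[491.41575678   0.         320.76064603]
 [  0.         491.41575678 191.11459754]
 [  0.           0.           1.        ]] [[-0.84438811  0.53553453 -0.01454234]
 [ 0.45221996  0.69794499 -0.55531063]
 [-0.28723827 -0.47547403 -0.83151586]] [ 0.56401954 -0.03067074  1.24860239]
top [[413.91509952   0.         317.94795461]
 [  0.         413.91509952 201.68818998]
 [  0.           0.           1.        ]] [[-0.01162206 -0.99991741  0.00548701]
 [-0.99576426  0.01107293 -0.09127389]
 [ 0.0912056  -0.00652456 -0.99581071]] [-0.23224913  0.51266656  1.00205337]
wrist [[331.00136395   0.         316.73319726]
 [  0.         331.00136395 201.05551241]
 [  0.           0.           1.        ]] [[ 0.43193926 -0.9019007  -0.00190022]
 [-0.86710735 -0.41585372  0.27420891]
 [-0.24809942 -0.11679391 -0.96166827]] [-0.64906272 -0.03260688  0.39085573]
```

View pics/scene0.png

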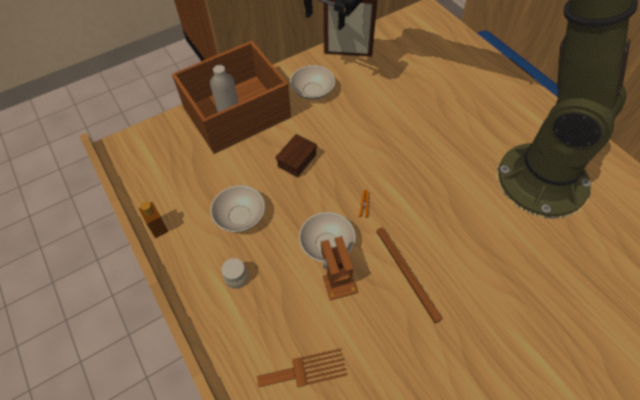

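View pics/top0.png

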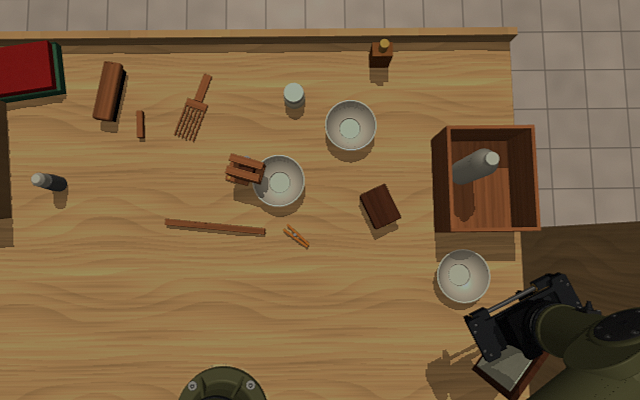

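View pics/wrist0.png

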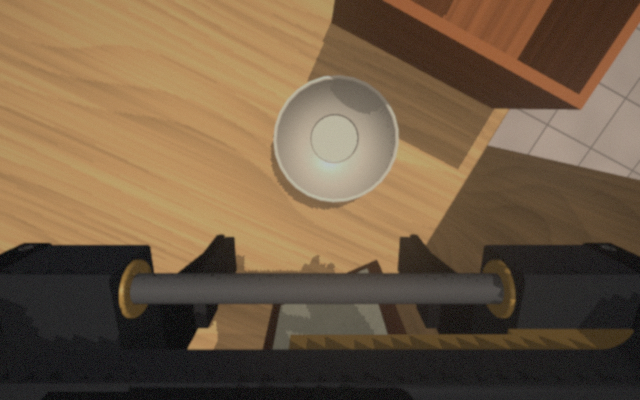

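Run:
```python
import cv2
i=cv2.imread("pics/top0.png")[140:250,155:325]
cv2.imwrite("pics/top0c.png",cv2.resize(i,None,fx=4.7,fy=4.7,interpolation=cv2.INTER_CUBIC))
i=cv2.imread("pics/scene0.png")[185:335,290:450]
cv2.imwrite("pics/scene0c.png",cv2.resize(i,None,fx=4,fy=4,interpolation=cv2.INTER_CUBIC))
```

```text
(no output)
```

View pics/top0c.png

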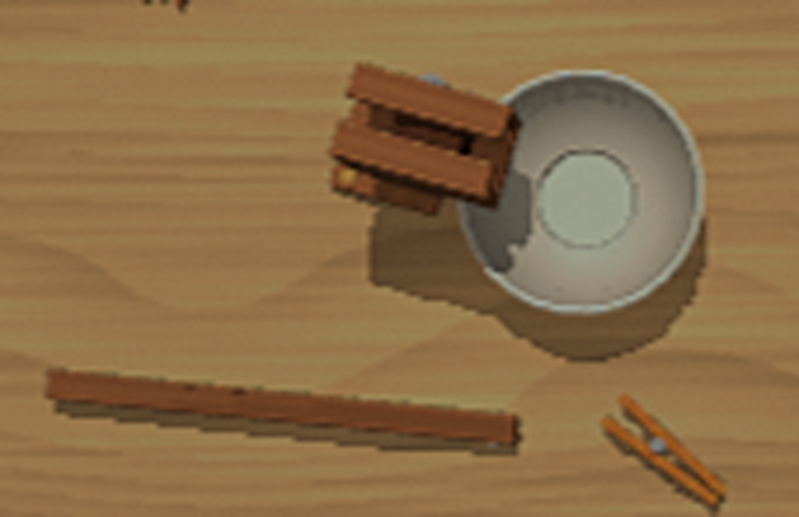

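View pics/scene0c.png

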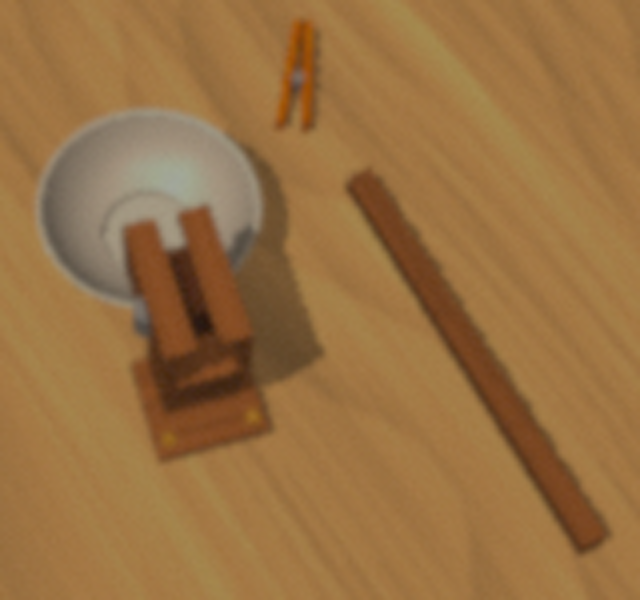

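```bash
cat > h.py <<'E'
import numpy as np,cv2
from cell import env
def ray(c,u,v,z):
    K,R,t=c["intrinsics"],np.array(c["R"]),np.array(c["t"])
    d=R.T@np.linalg.inv(K)@np.array([u,v,1.]);o=-R.T@t
    return o+d*(z-o[2])/d[2]
def proj(c,X):
    p=c["intrinsics"]@(np.array(c["R"])@np.array(X)+c["t"]);return p[:2]/p[2]
def tri(c1,p1,c2,p2):
    P=[c["intrinsics"]@np.c_[c["R"],c["t"]] for c in (c1,c2)]
    X=cv2.triangulatePoints(P[0],P[1],np.float64(p1).reshape(2,1),np.float64(p2).reshape(2,1)).ravel()
    return X[:3]/X[3]
E
python3 - <<'E'
from h import *
T=env.read_camera("top");S=env.read_camera("scene")
print("cams",-T["R"].T@T["t"],-S["R"].T@S["t"])
for nm,c,(x0,y0,x1,y1) in (("top",T,(155,205,275,245)),("scene",S,(372,222,445,328))):
    im=c["pixels"][y0:y1,x0:x1]
    f=im.astype(int); m=((f[...,1]/(f[...,0]+1)<0.62)&(f[...,0]>50)).astype(np.uint8)
    n,l,st,ce=cv2.connectedComponentsWithStats(m); k=1+np.argmax(st[1:,4]); print(nm,st[k])
    pts=np.argwhere(l==k)[:,::-1]+[x0,y0]
    W=np.array([ray(c,u,v,0.010)[:2] for u,v in pts])
    r=cv2.minAreaRect((W*1000).astype(np.float32)); print(r, W.mean(0))
    ax=np.linalg.svd(W-W.mean(0))[2][0] if False else np.linalg.eigh(np.cov(W.T))[1][:,1]
    s=(W-W.mean(0))@ax; print("ax",np.degrees(np.arctan2(ax[1],ax[0])),s.min(),s.max())
# holder top corners, top view
T0=np.array([155,140])
for q in [(357,65),(331,157),(488,203),(520,113)]:
    print("Tholder",q,ray(T,*(T0+(np.array(q)+.5)/4.7-.5),0.097))
S0=np.array([290,185])
for q in [(125,228),(207,206),(250,340),(168,360)]:
    print("Sholder",q,ray(S,*(S0+(np.array(q)+.5)/4-.5),0.097))
# bowl: rim ellipses
for nm,c,(x0,y0,x1,y1) in (("top",T,(250,150,310,215)),):
    ctr=T0+(np.array([582,192])+.5)/4.7-.5
    print("bowl rim",ray(T,*ctr,0.04))
    print("floor circ",ray(T,*(T0+np.array([587,199])/4.7-.5),0.006))
print("clip",ray(T,*(T0+np.array([660,450])/4.7-.5),0.005))
E
```

```text
cams [ 0.41640295 -0.23136871  1.0459229 ] [0.8487677  0.31303256 1.02940307]
top [ 10  14 100  15 561]
((452.66302490234375, 20.293067932128906), (248.51568603515625, 14.603340148925781), 83.6471939086914) [0.45231722 0.01963606]
ax 83.82999187110154 -0.12355222573765975 0.12496144424804066
scene [  6   6  63  94 727]
((450.85711669921875, 19.00389862060547), (247.2444610595703, 16.72633171081543), 83.68878936767578) [0.45207628 0.02727748]
ax 83.78250276408285 -0.13197210210653915 0.11527392774453997
Tholder (357, 65) [ 0.61818877 -0.03579488  0.097     ]
Tholder (331, 157) [ 0.57233937 -0.02335991  0.097     ]
Tholder (488, 203) [ 0.54865997 -0.10062763  0.097     ]
Tholder (520, 113) [ 0.59329318 -0.11634415  0.097     ]
Sholder (125, 228) [ 0.59593611 -0.1104754   0.097     ]
Sholder (207, 206) [ 0.5517897  -0.09782335  0.097     ]
Sholder (250, 340) [ 0.57660408 -0.02077924  0.097     ]
Sholder (168, 360) [ 0.61817842 -0.0343026   0.097     ]
bowl rim [ 0.56185663 -0.14173895  0.04      ]
floor circ [ 0.56321246 -0.14112283  0.006     ]
clip [ 0.4279421  -0.17951562  0.005     ]
```

The picture shows the stick in the top view from (165,219) to (264,232). The holder is at about (245,170) with its outlet over the bowl at (279,181), and the nub's spring is on the far wall. Both views agree on the stick: centre (0.452, 0.020), yaw 83.7°. The bore is at about (0.5845, -0.067), yaw 72.9°.

```bash
python3 -m creep '[{"tx":0.015,"ty":-0.017},{"tx":0.031,"ty":-0.036},{"tx":0.031,"ty":-0.036},{"tx":0.031,"ty":-0.036},{"tx":0.031,"ty":-0.036},{"tx":0.031,"ty":-0.036},{"tx":0.031,"ty":-0.036},{"tx":0.031,"ty":-0.036},{"tx":0.031,"ty":-0.036},{"tx":0.031,"ty":-0.036},{"tx":0.031,"ty":-0.036},{"tx":0.031,"ty":-0.036},{"tx":0.031,"ty":-0.036},{"tx":0.031,"ty":-0.036},{"rz":-9.7},{"rz":-9.7},{"rz":-9.7},{"rz":-9.7},{"rz":-9.7},{"rz":-9.7}]' 0.06 30
```

```text
$[0]: bad value
```

```bash
python3 -m creep '[{"tx":0.015,"ty":-0.017,"tz":0,"rx":0,"ry":0,"rz":0},{"tx":0.031,"ty":-0.036,"tz":0,"rx":0,"ry":0,"rz":0},{"tx":0.031,"ty":-0.036,"tz":0,"rx":0,"ry":0,"rz":0},{"tx":0.031,"ty":-0.036,"tz":0,"rx":0,"ry":0,"rz":0},{"tx":0.031,"ty":-0.036,"tz":0,"rx":0,"ry":0,"rz":0},{"tx":0.031,"ty":-0.036,"tz":0,"rx":0,"ry":0,"rz":0},{"tx":0.031,"ty":-0.036,"tz":0,"rx":0,"ry":0,"rz":0},{"tx":0.031,"ty":-0.036,"tz":0,"rx":0,"ry":0,"rz":0},{"tx":0.031,"ty":-0.036,"tz":0,"rx":0,"ry":0,"rz":0},{"tx":0.031,"ty":-0.036,"tz":0,"rx":0,"ry":0,"rz":0},{"tx":0.031,"ty":-0.036,"tz":0,"rx":0,"ry":0,"rz":0},{"tx":0.031,"ty":-0.036,"tz":0,"rx":0,"ry":0,"rz":0},{"tx":0.031,"ty":-0.036,"tz":0,"rx":0,"ry":0,"rz":0},{"tx":0.031,"ty":-0.036,"tz":0,"rx":0,"ry":0,"rz":0},{"tx":0,"ty":0,"tz":0,"rx":0,"ry":0,"rz":-9.7},{"tx":0,"ty":0,"tz":0,"rx":0,"ry":0,"rz":-9.7},{"tx":0,"ty":0,"tz":0,"rx":0,"ry":0,"rz":-9.7},{"tx":0,"ty":0,"tz":0,"rx":0,"ry":0,"rz":-9.7},{"tx":0,"ty":0,"tz":0,"rx":0,"ry":0,"rz":-9.7},{"tx":0,"ty":0,"tz":0,"rx":0,"ry":0,"rz":-9.7}]' 0.06 30
```

```text
time_s: 2.75
tool_pos: [0.4481, 0.0314, 0.2475]
tool_rot: [180.0, 0.0, 84.1]
force: [-0.1, 0.7, -0.2]
grip_width: 0.0599
```

```bash
python3 -m creep '[{"tx":0.0036,"ty":0.0052,"tz":0.02,"rx":0,"ry":0,"rz":0.4},{"tx":0,"ty":0,"tz":0.04,"rx":0,"ry":0,"rz":0},{"tx":0,"ty":0,"tz":0.04,"rx":0,"ry":0,"rz":0},{"tx":0,"ty":0,"tz":0.04,"rx":0,"ry":0,"rz":0},{"tx":0,"ty":0,"tz":0.02,"rx":0,"ry":0,"rz":0},{"tx":0,"ty":0,"tz":0,"rx":0,"ry":0,"rz":0}]'
python3 - <<'E'
from h import *
c=env.read_camera("wrist"); o=env.get_obs(); print(o["tool_pos"],o["tool_rot"])
cv2.imwrite("pics/w1.png",c["pixels"][:,:,::-1])
# stick ends/centre predicted
for d in (-.125,-.015,0,.015,.125): print(d,proj(c,[.452+d*.1097,.0195+d*.994,.016]))
c=env.read_camera("top");cv2.imwrite("pics/t1.png",c["pixels"][:,:,::-1])
E
```

```text
time_s: 3.5
tool_pos: [0.4524, 0.0344, 0.0862]
tool_rot: [-179.8, -0.0, 83.4]
force: [0.9, -0.5, 1.2]
grip_width: 0.06
[0.45354537 0.03444896 0.08745315] [-1.79941573e+02 -8.70597129e-03  8.33547384e+01]
-0.125 [318.25313499 393.91943407]
-0.015 [317.63315483 266.11684204]
0 [317.53566789 246.02090154]
0.015 [317.43453164 225.17269436]
0.125 [316.55878113  44.6456522 ]
```

View pics/w1.png

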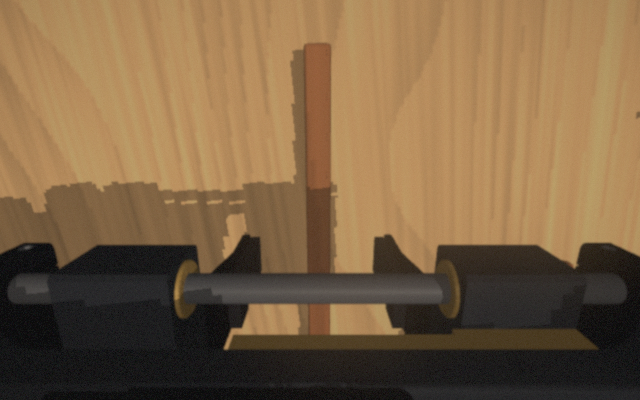

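The wrist view shows the stick centred between the jaws at column 318, with its end at row 44, as predicted (317, 45). I'll descend and grip.

```bash
python3 -m creep '[{"tx":0,"ty":0,"tz":0.02,"rx":0,"ry":0,"rz":0},{"tx":0,"ty":0,"tz":0.02,"rx":0,"ry":0,"rz":0},{"tx":0,"ty":0,"tz":0.012,"rx":0,"ry":0,"rz":0},{"tx":0,"ty":0,"tz":0.006,"rx":0,"ry":0,"rz":0},{"tx":0,"ty":0,"tz":0,"rx":0,"ry":0,"rz":0},{"tx":0,"ty":0,"tz":0,"rx":0,"ry":0,"rz":0}]' && python3 -m creep '[{"tx":0,"ty":0,"tz":0,"rx":0,"ry":0,"rz":0},{"tx":0,"ty":0,"tz":0,"rx":0,"ry":0,"rz":0},{"tx":0,"ty":0,"tz":0,"rx":0,"ry":0,"rz":0},{"tx":0,"ty":0,"tz":0,"rx":0,"ry":0,"rz":0},{"tx":0,"ty":0,"tz":0,"rx":0,"ry":0,"rz":0},{"tx":0,"ty":0,"tz":0,"rx":0,"ry":0,"rz":0}]' 0 40
```

```text
time_s: 4.35
tool_pos: [0.4544, 0.0344, 0.0302]
tool_rot: [179.9, 0.0, 83.3]
force: [-0.1, 0.1, -0.1]
grip_width: 0.0598
time_s: 5.1
tool_pos: [0.4538, 0.0343, 0.0295]
tool_rot: [-180.0, 0.0, 83.3]
force: [-0.1, -1.1, -0.3]
grip_width: 0.0154
```

```bash
python3 -m creep '[{"tx":0,"ty":0,"tz":-0.015,"rx":0,"ry":0,"rz":0},{"tx":0,"ty":0,"tz":-0.03,"rx":0,"ry":0,"rz":0},{"tx":0,"ty":0,"tz":-0.03,"rx":0,"ry":0,"rz":0},{"tx":0.015,"ty":0,"tz":-0.02,"rx":0,"ry":0,"rz":0},{"tx":0.03,"ty":0,"tz":-0.01,"rx":0,"ry":0,"rz":0},{"tx":0.035,"ty":0,"tz":0,"rx":0,"ry":0,"rz":0},{"tx":0.035,"ty":0.02,"tz":0,"rx":0,"ry":0,"rz":0},{"tx":0.02,"ty":0.035,"tz":0,"rx":0,"ry":0,"rz":0},{"tx":0.006,"ty":0.04,"tz":0,"rx":0,"ry":0,"rz":0},{"tx":0,"ty":0.04,"tz":0,"rx":0,"ry":0,"rz":0},{"tx":0,"ty":0.033,"tz":0,"rx":0,"ry":0,"rz":0},{"tx":0,"ty":0.015,"tz":0,"rx":0,"ry":0,"rz":3},{"tx":0,"ty":0,"tz":0,"rx":0,"ry":0,"rz":4},{"tx":0,"ty":0,"tz":0,"rx":0,"ry":0,"rz":3.4},{"tx":0,"ty":0,"tz":0,"rx":0,"ry":0,"rz":0},{"tx":0,"ty":0,"tz":0,"rx":0,"ry":0,"rz":0}]'
python3 - <<'E'
from h import *
o=env.get_obs(); print(o["tool_pos"],o["tool_rot"],o["grip_width"])
for n in ("top","scene"):
    c=env.read_camera(n);p=c["pixels"][:,:,::-1]
    cv2.imwrite(f"pics/{n}2.png",p)
    i=p[95:225,90:300] if n=="top" else p[190:400,270:450]
    cv2.imwrite(f"pics/{n}2c.png",cv2.resize(i,None,fx=3.6 if n=="top" else 2.8,fy=3.6 if n=="top" else 2.8,interpolation=cv2.INTER_CUBIC))
E
```

```text
time_s: 7.1
tool_pos: [0.652, 0.1531, 0.1351]
tool_rot: [180.0, -0.0, 73.0]
force: [-0.2, -1.0, -0.5]
grip_width: 0.0157
[0.65200943 0.1531158  0.13509187] [ 1.79975622e+02 -5.92122255e-03  7.29983678e+01] 0.0157010450604845
```

View pics/top2c.png

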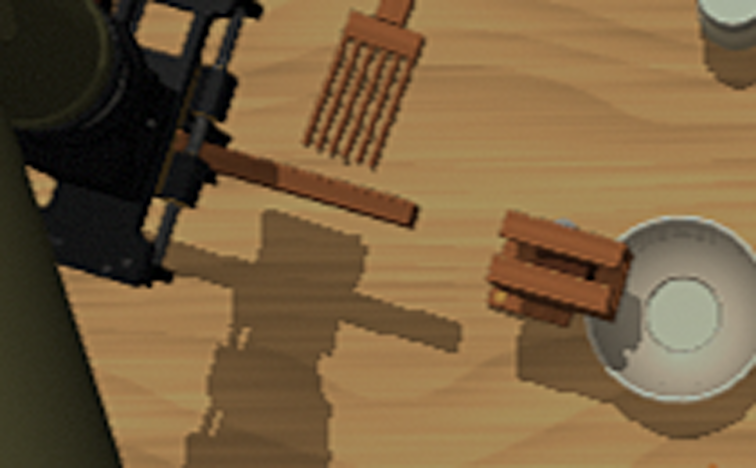

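View pics/scene2.png

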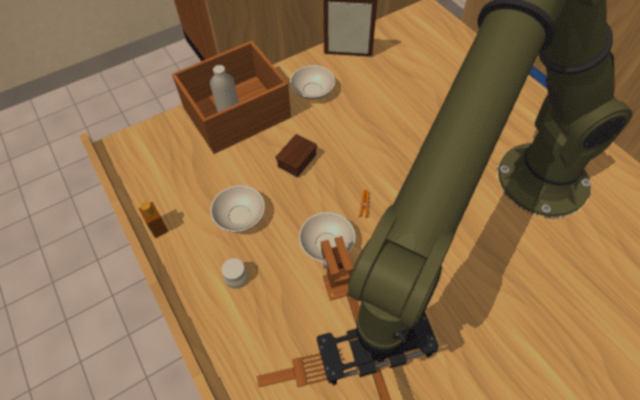

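```bash
python3 -m creep '[{"tx":0,"ty":0,"tz":0.015,"rx":0,"ry":0,"rz":0},{"tx":-0.01,"ty":0,"tz":0.018,"rx":0,"ry":0,"rz":0},{"tx":-0.01,"ty":0,"tz":0.008,"rx":0,"ry":0,"rz":0},{"tx":0,"ty":0,"tz":0,"rx":0,"ry":0,"rz":0},{"tx":0,"ty":0,"tz":0,"rx":0,"ry":0,"rz":0}]'
python3 - <<'E'
from h import *
o=env.get_obs(); print(o["tool_pos"],o["tool_rot"])
c=env.read_camera("top");p=c["pixels"][:,:,::-1].copy()
a=np.radians(o["tool_rot"][2]);x=np.array([np.cos(a),np.sin(a),0]);P=o["tool_pos"]+[0,0,-.0215]
for d in (-.14,-.10,-.06):
    print("axis",d,P+d*x,proj(c,P+d*x+[0,0,.008]))
i=p[120:200,150:290]
cv2.imwrite("pics/top3c.png",cv2.resize(i,None,fx=5.6,fy=5.6,interpolation=cv2.INTER_CUBIC))
s=env.read_camera("scene")["pixels"][:,:,::-1][220:340,290:430]
cv2.imwrite("pics/scene3c.png",cv2.resize(s,None,fx=5,fy=5,interpolation=cv2.INTER_CUBIC))
s=env.read_camera("scene")
print("tip scene",proj(s,P-.14*x))
E
```

```text
time_s: 7.82
tool_pos: [0.6464, 0.1341, 0.094]
tool_rot: [180.0, -0.0, 72.9]
force: [-1.0, 0.3, -0.1]
grip_width: 0.0157
[0.64640437 0.13411507 0.09395531] [ 1.79965346e+02 -3.71444999e-02  7.29226040e+01]
axis -0.14 [6.05291523e-01 2.87817330e-04 7.24553060e-02] [216.65266358 160.42906735]
axis -0.1 [0.61703805 0.03852418 0.07245531] [200.49808014 155.69236083]
axis -0.06 [0.62878458 0.07676053 0.07245531] [184.37062637 150.96360904]
tip scene [345.9618597  289.46986969]
```

View pics/top3c.png

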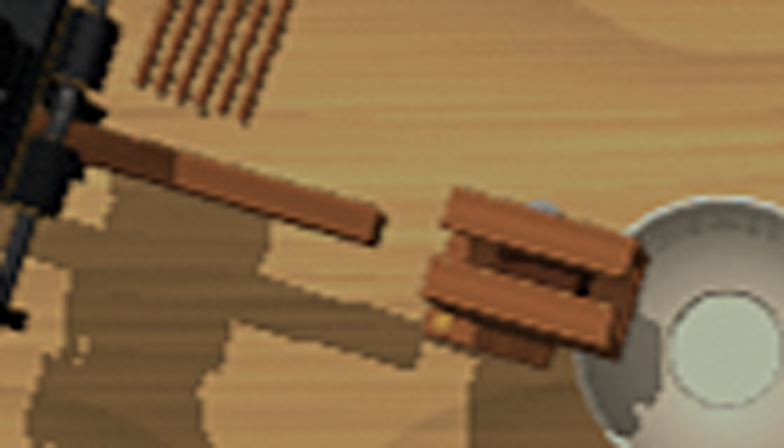

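View pics/scene3c.png

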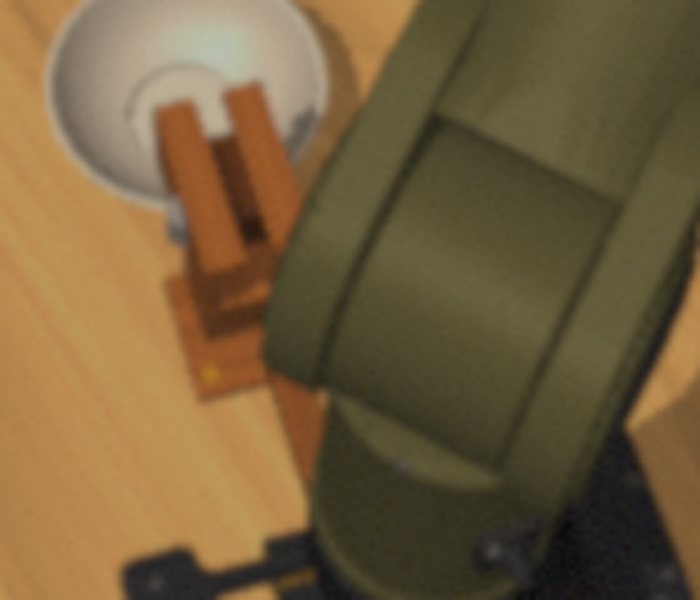

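Tip in the top view is at (216.4,159.7), against a predicted (216.7,160.4). The stick sits about 2 mm towards the nub side, so I'll shift it back slightly and enter.

```bash
python3 -m creep '[{"tx":-0.006,"ty":-0.002,"tz":0,"rx":0,"ry":0,"rz":0},{"tx":-0.01,"ty":0,"tz":0,"rx":0,"ry":0,"rz":0},{"tx":-0.01,"ty":0,"tz":0,"rx":0,"ry":0,"rz":0},{"tx":-0.01,"ty":0,"tz":0,"rx":0,"ry":0,"rz":0},{"tx":-0.005,"ty":0,"tz":0,"rx":0,"ry":0,"rz":0},{"tx":0,"ty":0,"tz":0,"rx":0,"ry":0,"rz":0}]'
python3 - <<'E'
from h import *
o=env.get_obs(); print(o["tool_pos"],o["tool_rot"],o["force"])
c=env.read_camera("top");p=c["pixels"][:,:,::-1].copy()
i=p[120:200,150:290]
cv2.imwrite("pics/top4c.png",cv2.resize(i,None,fx=5.6,fy=5.6,interpolation=cv2.INTER_CUBIC))
E
```

```text
time_s: 8.72
tool_pos: [0.6321, 0.0947, 0.0935]
tool_rot: [180.0, 0.0, 72.9]
force: [-0.1, -0.6, 0.2]
grip_width: 0.0156
[0.63214882 0.09471043 0.09354093] [1.79992423e+02 1.27948639e-02 7.28833428e+01] [-0.0522578  -0.63700097  0.19548315]
```

View pics/top4c.png

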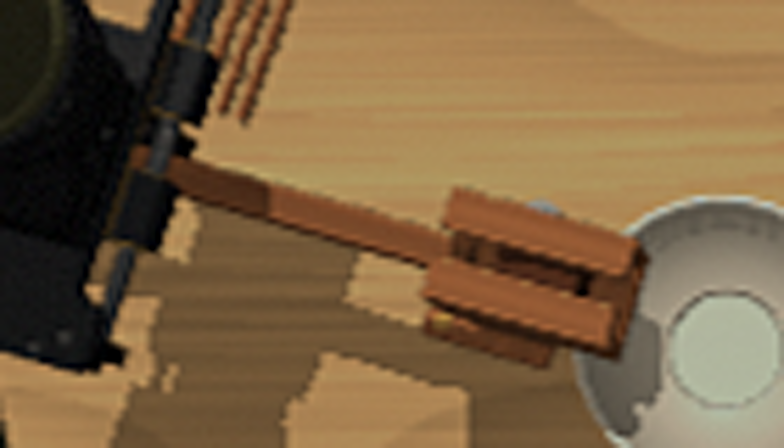

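Stick tip is in the inlet and lines up with the slot, with no contact force. I'll push slowly.

```bash
python3 -m creep '[{"tx":-0.005,"ty":0,"tz":0,"rx":0,"ry":0,"rz":0},{"tx":-0.005,"ty":0,"tz":-0.0005,"rx":0,"ry":0,"rz":0},{"tx":-0.005,"ty":0,"tz":0,"rx":0,"ry":0,"rz":0},{"tx":-0.005,"ty":0,"tz":0,"rx":0,"ry":0,"rz":0},{"tx":-0.005,"ty":0,"tz":0,"rx":0,"ry":0,"rz":0}]' && python3 -m creep '[{"tx":-0.005,"ty":0,"tz":0,"rx":0,"ry":0,"rz":0},{"tx":-0.005,"ty":0,"tz":0,"rx":0,"ry":0,"rz":0},{"tx":-0.005,"ty":0,"tz":0,"rx":0,"ry":0,"rz":0},{"tx":-0.005,"ty":0,"tz":0,"rx":0,"ry":0,"rz":0}]'
python3 - <<'E'
from h import *
o=env.get_obs(); print(o["tool_pos"],o["tool_rot"],o["force"])
c=env.read_camera("top");p=c["pixels"][:,:,::-1].copy()
i=p[120:200,190:330]
cv2.imwrite("pics/top5c.png",cv2.resize(i,None,fx=5.6,fy=5.6,interpolation=cv2.INTER_CUBIC))
E
```

```text
time_s: 9.4
tool_pos: [0.6253, 0.0744, 0.0947]
tool_rot: [179.9, -0.3, 73.1]
force: [1.6, 5.6, 0.1]
grip_width: 0.016
time_s: 9.9
tool_pos: [0.6187, 0.0513, 0.0939]
tool_rot: [-180.0, 0.1, 72.9]
force: [-0.4, -0.1, -0.8]
grip_width: 0.0155
[0.6187409  0.05126754 0.09388424] [-1.79993989e+02  5.42511583e-02  7.28994403e+01] [-0.44989908 -0.11269599 -0.80294919]
```

View pics/top5c.png

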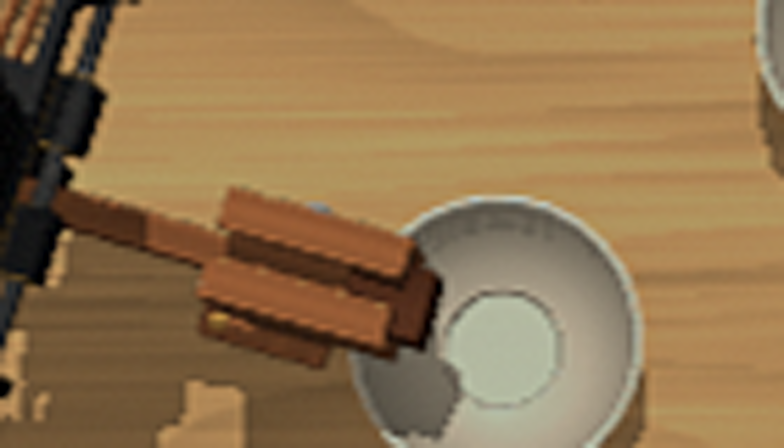

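The plug is emerging (dark block at crop (420,305)) and the nub has let go of it, so the force is about 0. I'll carry on.

```bash
python3 -m creep '[{"tx":-0.004,"ty":0,"tz":0,"rx":0,"ry":0,"rz":0},{"tx":-0.004,"ty":0,"tz":0,"rx":0,"ry":0,"rz":0},{"tx":-0.004,"ty":0,"tz":0,"rx":0,"ry":0,"rz":0},{"tx":-0.004,"ty":0,"tz":0,"rx":0,"ry":0,"rz":0},{"tx":-0.004,"ty":0,"tz":0,"rx":0,"ry":0,"rz":0},{"tx":-0.004,"ty":0,"tz":0,"rx":0,"ry":0,"rz":0},{"tx":-0.003,"ty":0,"tz":0,"rx":0,"ry":0,"rz":0},{"tx":0,"ty":0,"tz":0,"rx":0,"ry":0,"rz":0},{"tx":0,"ty":0,"tz":0,"rx":0,"ry":0,"rz":0}]'
python3 - <<'E'
from h import *
o=env.get_obs(); print(o["tool_pos"],o["tool_rot"],o["force"])
c=env.read_camera("top");p=c["pixels"][:,:,::-1].copy()
i=p[120:220,190:330]
cv2.imwrite("pics/top6c.png",cv2.resize(i,None,fx=5.6,fy=5.6,interpolation=cv2.INTER_CUBIC))
E
```

```text
time_s: 11.08
tool_pos: [0.611, 0.0268, 0.0941]
tool_rot: [180.0, -0.0, 73.0]
force: [-0.6, -0.3, -0.7]
grip_width: 0.0155
[0.61103095 0.02677399 0.09405061] [ 1.79997636e+02 -3.55581708e-03  7.29539598e+01] [-0.64480576 -0.26761537 -0.68068639]
```

View pics/top6c.png

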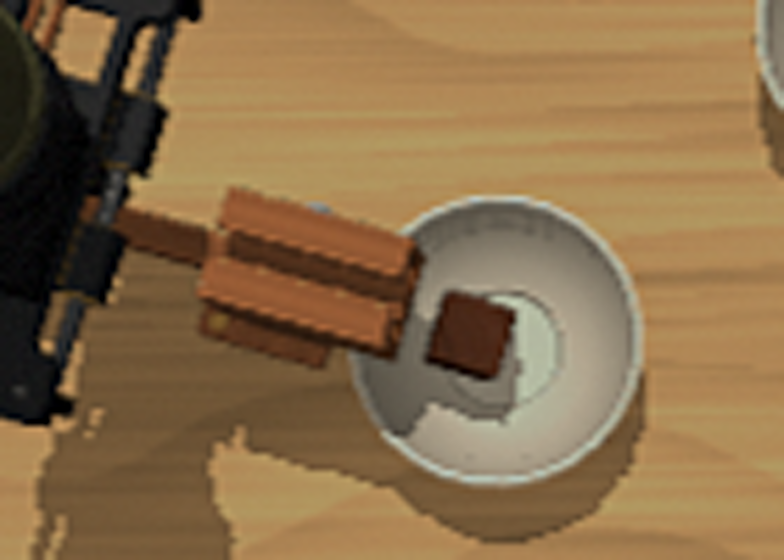

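The plug lies in the bowl at crop (472,335), and the bowl is upright and unmoved. Now I'll draw the stick out.

```bash
python3 -m creep '[{"tx":0.006,"ty":0,"tz":0,"rx":0,"ry":0,"rz":0},{"tx":0.012,"ty":0,"tz":0,"rx":0,"ry":0,"rz":0},{"tx":0.015,"ty":0,"tz":0,"rx":0,"ry":0,"rz":0},{"tx":0.015,"ty":0,"tz":0,"rx":0,"ry":0,"rz":0},{"tx":0.015,"ty":0,"tz":0,"rx":0,"ry":0,"rz":0},{"tx":0.015,"ty":0,"tz":0,"rx":0,"ry":0,"rz":0},{"tx":0.015,"ty":0,"tz":0,"rx":0,"ry":0,"rz":0},{"tx":0.015,"ty":0,"tz":0,"rx":0,"ry":0,"rz":0},{"tx":0.015,"ty":0,"tz":0,"rx":0,"ry":0,"rz":0},{"tx":0.012,"ty":0,"tz":0,"rx":0,"ry":0,"rz":0},{"tx":0,"ty":0,"tz":-0.015,"rx":0,"ry":0,"rz":0},{"tx":0,"ty":0,"tz":-0.025,"rx":0,"ry":0,"rz":0},{"tx":0,"ty":0,"tz":0,"rx":0,"ry":0,"rz":0}]' && python3 -m creep '[{"tx":0,"ty":0,"tz":0,"rx":0,"ry":0,"rz":-3.3},{"tx":0,"ty":-0.01,"tz":0,"rx":0,"ry":0,"rz":-4},{"tx":0,"ty":-0.02,"tz":0,"rx":0,"ry":0,"rz":-3},{"tx":0,"ty":-0.03,"tz":0,"rx":0,"ry":0,"rz":0},{"tx":0,"ty":-0.03,"tz":0,"rx":0,"ry":0,"rz":0},{"tx":0,"ty":-0.03,"tz":0,"rx":0,"ry":0,"rz":0},{"tx":-0.01,"ty":-0.03,"tz":0,"rx":0,"ry":0,"rz":0},{"tx":-0.02,"ty":-0.02,"tz":0,"rx":0,"ry":0,"rz":0},{"tx":-0.03,"ty":-0.01,"tz":0,"rx":0,"ry":0,"rz":0},{"tx":-0.03,"ty":0,"tz":0,"rx":0,"ry":0,"rz":0},{"tx":-0.025,"ty":0,"tz":0,"rx":0,"ry":0,"rz":0},{"tx":-0.015,"ty":0,"tz":0,"rx":0,"ry":0,"rz":0},{"tx":0,"ty":0,"tz":0,"rx":0,"ry":0,"rz":0},{"tx":0,"ty":0,"tz":0,"rx":0,"ry":0,"rz":0}]'
python3 - <<'E'
from h import *
o=env.get_obs(); print(o["tool_pos"],o["tool_rot"],o["force"])
p=env.read_camera("top")["pixels"][:,:,::-1].copy();cv2.imwrite("pics/top7.png",p)
E
```

```text
time_s: 12.75
tool_pos: [0.6524, 0.1557, 0.1372]
tool_rot: [179.7, -0.1, 72.9]
force: [0.8, 0.3, 0.2]
grip_width: 0.0152
time_s: 14.5
tool_pos: [0.4568, 0.0505, 0.1339]
tool_rot: [-180.0, -0.0, 83.3]
force: [-0.4, 0.3, -1.2]
grip_width: 0.0153
[0.45684519 0.05054562 0.13394085] [-1.79997866e+02 -1.10407964e-02  8.32595278e+01] [-0.40326886  0.25072012 -1.21839048]
```

View pics/top7.png

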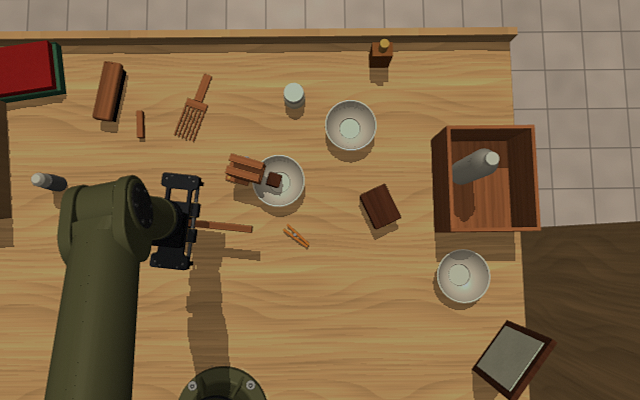

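Stick is out, plug in bowl at (273,180), nothing else moved. I'll lower the stick slowly and lay it down.

```bash
python3 -m creep '[{"tx":0,"ty":0,"tz":0.015,"rx":0,"ry":0,"rz":0},{"tx":0,"ty":0,"tz":0.025,"rx":0,"ry":0,"rz":0},{"tx":0,"ty":0,"tz":0.025,"rx":0,"ry":0,"rz":0},{"tx":0,"ty":0,"tz":0.02,"rx":0,"ry":0,"rz":0},{"tx":0,"ty":0,"tz":0.01,"rx":0,"ry":0,"rz":0},{"tx":0,"ty":0,"tz":0.004,"rx":0,"ry":0,"rz":0},{"tx":0,"ty":0,"tz":0,"rx":0,"ry":0,"rz":0},{"tx":0,"ty":0,"tz":0,"rx":0,"ry":0,"rz":0}]'
```

```text
time_s: 15.55
tool_pos: [0.4575, 0.0501, 0.0357]
tool_rot: [179.9, 0.0, 83.2]
force: [0.1, 0.8, -0.4]
grip_width: 0.0157
```

```bash
python3 -m creep '[{"tx":0,"ty":0,"tz":0.003,"rx":0,"ry":0,"rz":0},{"tx":0,"ty":0,"tz":0.002,"rx":0,"ry":0,"rz":0},{"tx":0,"ty":0,"tz":0.0005,"rx":0,"ry":0,"rz":0},{"tx":0,"ty":0,"tz":0,"rx":0,"ry":0,"rz":0},{"tx":0,"ty":0,"tz":0,"rx":0,"ry":0,"rz":0}]'
```

```text
time_s: 16.18
tool_pos: [0.457, 0.05, 0.0295]
tool_rot: [180.0, 0.0, 83.2]
force: [-0.7, -0.4, -0.7]
grip_width: 0.0156
```

Back at the grasp height, so I'll open, retreat straight up, and check.

```bash
python3 -m creep '[{"tx":0,"ty":0,"tz":0,"rx":0,"ry":0,"rz":0},{"tx":0,"ty":0,"tz":0,"rx":0,"ry":0,"rz":0},{"tx":0,"ty":0,"tz":0,"rx":0,"ry":0,"rz":0},{"tx":0,"ty":0,"tz":0,"rx":0,"ry":0,"rz":0},{"tx":0,"ty":0,"tz":0,"rx":0,"ry":0,"rz":0},{"tx":0,"ty":0,"tz":0,"rx":0,"ry":0,"rz":0}]' 0.05 && python3 -m creep '[{"tx":0,"ty":0,"tz":-0.01,"rx":0,"ry":0,"rz":0},{"tx":0,"ty":0,"tz":-0.02,"rx":0,"ry":0,"rz":0},{"tx":0,"ty":0,"tz":-0.03,"rx":0,"ry":0,"rz":0},{"tx":0,"ty":0,"tz":-0.04,"rx":0,"ry":0,"rz":0},{"tx":0,"ty":0,"tz":-0.04,"rx":0,"ry":0,"rz":0},{"tx":0.03,"ty":0,"tz":-0.03,"rx":0,"ry":0,"rz":0},{"tx":0.04,"ty":0,"tz":0,"rx":0,"ry":0,"rz":0},{"tx":0.04,"ty":0,"tz":0,"rx":0,"ry":0,"rz":0},{"tx":0.04,"ty":0,"tz":0,"rx":0,"ry":0,"rz":0},{"tx":0.03,"ty":0,"tz":0,"rx":0,"ry":0,"rz":0},{"tx":0,"ty":0,"tz":0,"rx":0,"ry":0,"rz":0},{"tx":0,"ty":0,"tz":0,"rx":0,"ry":0,"rz":0}]'
python3 - <<'E'
from h import *
for n in ("top","scene"):
    p=env.read_camera(n)["pixels"][:,:,::-1].copy();cv2.imwrite(f"pics/{n}8.png",p)
    d=cv2.absdiff(p,cv2.imread(f"pics/{n}0.png")).max(2)>60
    cv2.imwrite(f"pics/{n}8d.png",(d*255).astype(np.uint8))
E
```

```text
time_s: 16.92
tool_pos: [0.4569, 0.05, 0.0295]
tool_rot: [180.0, 0.0, 83.2]
force: [-0.4, 0.4, -0.1]
grip_width: 0.0496
time_s: 18.42
tool_pos: [0.4781, 0.2279, 0.1997]
tool_rot: [180.0, 0.1, 83.2]
force: [0.5, -1.0, 0.9]
grip_width: 0.05
```

View pics/top8.png

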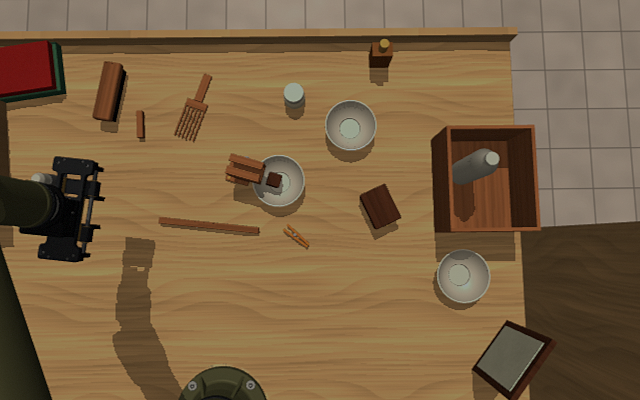

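View pics/scene8.png

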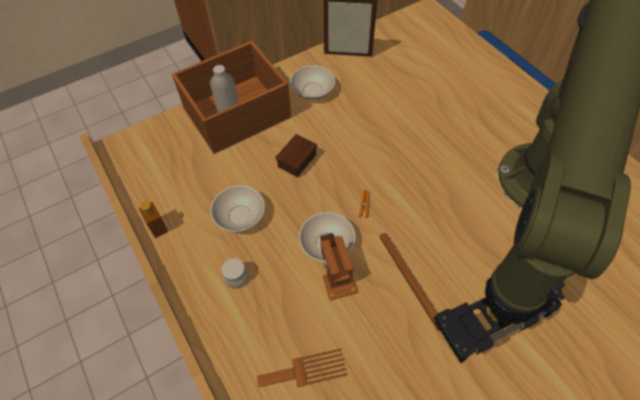

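View pics/top8d.png

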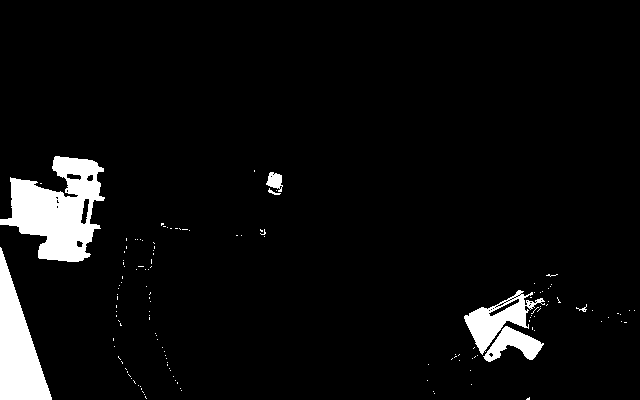

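The top view shows the stick flat from (159,221) to (259,232), and the plug in the bowl at (273,180). The difference image shows only the robot, its shadow, the stick and the plug.

```bash
python3 -c "
from cell import env
o=env.get_obs();print(o['time_s'],o['joint_velocities'].round(1));print(env.sign_off())"
```

```text
18.525 [ 0.2 -0.1 -0.1  0.  -0.1 -0.2 -0.2]
the job is handed in; nothing more can be done
None
```

The cedar plug is in the white bowl, and the bamboo stick is lying flat on the bare ledge close to where it started. I gripped the stick near its middle and pushed it through the holder from the end away from the bowl. I then drew it straight out and laid it down. I handed the job in at about 18.5 s of the 51 s allowed.

- **Last pictures:** The top view shows the plug inside the bowl. The bowl is upright in its original place. Compared with the first picture, only the robot, its shadow, the stick and the plug had changed. The arm hid the black bottle at the left edge, so I could not compare that one.
- **Forces:** The wrist force I read was about 6 N during the push and close to zero once the robot was clear.
- **Disagreements:** The two cameras put the holder about 3 mm apart. I used the average and then moved the stick 2 mm away from the spring nub before going in, and it entered without contact. My first move command was refused because its rows were incomplete, and it moved nothing.

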